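Assemble the mould pack in the dispensary clamp

TASK

Make up the mould for the next batch: draw back the sliding jaw of the clamp, lift every aluminium mould plate up out of the slotted drying rack and stand them all upright across the clamp's two rails, one behind the other, then stand the yellow pressure block between the plates and the sliding jaw. Push the sliding jaw firmly home so that the whole pack is squeezed against the fixed jaw, centred, square and seated down on the rails. Leave the red plate in the rack and don't disturb the other things on the counter.

Things in the scene. Friction and masses are not known exactly. Their poses are not given: they have to be found in the camera images.
- clamp: Mould clamp fixed to the counter: grey bed 270 x 100 x 10 mm with two steel rails along its x axis, 10 mm wide, centred 18 mm either side of its middle line, tops 22 mm above the counter. Origin: underside of the bed (counter height), middle line. +x points from the sliding to the fixed jaw, y across, z up. Space between jaw faces: 40 mm shut to 160 mm open. Low lips along both sides, 72 mm apart, tops 43 mm above the counter.
- fixed_face (a point): Foot of the inner face of the fixed green jaw (22 mm thick, 50 mm wide, top 82 mm above the counter), 100 mm along the clamp's +x from the clamp origin, at counter height; axes as the clamp's.
- jaw: Sliding jaw: green face 50 mm wide, 18 mm thick, 26 to 82 mm high. Origin: on its pressing face (looks to clamp +x), mid-width, at counter height; axes as the clamp's. Slides along clamp x: origin at +60 mm from the clamp origin when shut, to -60 mm when fully drawn back. Stiff: about 6 N to move; stays where left, keeping part of the closing push. Starts nearly shut.
- jaw_post (a point): Centre of the top of the black round upright post, 22 mm diameter, by which the sliding jaw is moved; top 124 mm above the counter, 84 mm long, 55 mm behind (clamp -x of) the pressing face; free all round above 50 mm height. Drawing it back even slightly after closing slackens the clamp.
- rack: White and blue slotted drying rack fixed to the counter, 253 x 86 mm, 38 mm high. Six slots across it, 13 mm wide and 30 mm deep (slot floor 8 mm above the counter), at -95, -57, -19, 19, 57 and 95 mm along its x axis. Origin: middle of its underside; z up.
- block: Loose yellow pressure block with a heavy steel foot (lower 20 mm), 40 mm (x) by 60 mm (y) by 60 mm high (z), 0.2 to 0.35 kg, standing on the counter. Origin: middle of its underside.
- red_plate: Red plate of the same size as the mould plates, in one of the rack's slots; withdrawn from use. Origin: middle of its underside, x through its thickness, z up.
- plate1: Aluminium mould plate 1 (all alike; between 3 and 5 are present), 10 mm thick (x), 60 mm wide (y), 80 mm high (z), about 0.13 kg, standing upright in a slot of the rack with its upper 50 mm free above the rack. Origin: middle of its lower edge face.
- plate2: Aluminium mould plate 2 (all alike; between 3 and 5 are present), 10 mm thick (x), 60 mm wide (y), 80 mm high (z), about 0.13 kg, standing upright in a slot of the rack with its upper 50 mm free above the rack. Origin: middle of its lower edge face.
- plate3: Aluminium mould plate 3 (all alike; between 3 and 5 are present), 10 mm thick (x), 60 mm wide (y), 80 mm high (z), about 0.13 kg, standing upright in a slot of the rack with its upper 50 mm free above the rack. Origin: middle of its lower edge face.
- plate4: Aluminium mould plate 4 (all alike; between 3 and 5 are present), 10 mm thick (x), 60 mm wide (y), 80 mm high (z), about 0.13 kg, standing upright in a slot of the rack with its upper 50 mm free above the rack. Origin: middle of its lower edge face.
- plate5: Aluminium mould plate 5 (all alike; between 3 and 5 are present), 10 mm thick (x), 60 mm wide (y), 80 mm high (z), about 0.13 kg, standing upright in a slot of the rack with its upper 50 mm free above the rack. Origin: middle of its lower edge face.
- vial: Bystander: amber vial 40 mm wide, 75 mm high. Origin at the middle of its underside.
- pill_jar: Bystander: white jar with blue lid, 54 mm wide, 90 mm high. Origin at the middle of its underside.
- blue_jar: Bystander: blue jar 48 mm wide, 85 mm high. Origin at the middle of its underside.
- syrup: Bystander: amber bottle 60 mm wide, 140 mm high. Origin at the middle of its underside.
- mortar: Bystander: white bowl 100 mm wide, 60 mm high. Origin at the middle of its underside.
- spatula: Bystander: spatula lying on the counter.
- carton: Bystander: paper carton 50 x 90 x 40 mm high. Origin at the middle of its underside.
Things that resemble listed ones, but are neither listed nor needed, are in the scene too. Leave any purple look-alike of the plate5 alone.

How it is judged:
By the outcome, as a careful person would: the job done as asked, in the order asked, and still so for the second after the job is handed in, with the robot touching nothing.
Of plate1, plate2, plate3, plate4, plate5 only 3 to 5 are there at a start; the rules pass over those that are not, and their reading is None.
At some moment in a run one of block may be knocked a few centimetres aside while the robot is not near it.
It also fails if it takes over 210 s, if anything falls off the work surface, if the arm or the gripper's body presses on something with over 40 N, if the wrist force passes 120 N, or if a joint passes its speed limit or range.

ROBOT

A 6-joint arm with a two-finger parallel gripper is mounted at the origin on the work surface. World frame = base frame: x ahead of the robot, y to its left, z up, the work surface at z = 0. Lengths are in mm, angles in rad, forces in N, time in s.
With the tool pointing down it reaches from about 400 to 925 mm from the base axis. Payload 12.5 kg.
Tool frame: the origin (TCP) lies midway between the tips of the shut fingers; the grasp point (between the pads) lies 19 mm behind it; z points along the fingers, y is the line along which they close (so a half turn about z gives the same grasp; the last joint's range is limited). The gripper opens to 95 mm and grips with 3 to 60 N. Pads are 20 mm wide; open, the fingers measure 119 mm over their backs; the gripper's body (75 mm by 180 mm) begins 59 mm behind the grasp point.
Start: joints at [-1.365, 0.491, 1.559, -0, 1.092, -0.106], TCP at [191.756, -594.875, 214.661] pointing down, gripper open.
Joint ranges: [-3.1, 3.1], [-0.84, 2.19], [0.05, 2.79], [-1.13, 4.28], [0.06, 2.93], [-2.69, 2.69]. Speed limits (rad/s): [2.22, 2.22, 2.79, 3.14, 3.14, 3.14].

INTERFACE

Orientations are given as [roll, pitch, yaw] about the fixed x, y, z axes, in that order (R = Rz(yaw) Ry(pitch) Rx(roll)).
In Python, from cell import env gives the robot as it stands.
- The arm moves only by the tool arm_command, never from a script. Its argument "targets" is a list of rows, each a list of 5 numbers: the shift along the tool's x, y, z in mm, then the turn about the tool's z in degrees, then the opening, from 0 (shut) to 1 (fully open). In form: [[tx, ty, tz, roll, fingers], ...]. A call has 1 to 5 rows; each row is the pose to reach, as a shift and turn from the pose commanded when the call began, along the tool's axes at that moment; what a row does not reach only later rows make up. A row lasts 1/10 s, in which the tool goes at most 50 mm and 8.59 degrees, less where a joint would pass 70% of its speed; a pose out of reach is approached as far as the arm can. A call with a gripper value outside its range is refused whole. The fingers move at their own pace and stop on an object; the grip force is fixed at half the most. Time passes only in rows, so rows that repeat a pose let the fingers close. It gives the time, the measured TCP pose, the force, the opening and the grip force at its end, in the units of the state.
- env.state(): the state, without advancing time (a new reading comes with each control period).
- env.read_camera(name): name is "scene" or "side" or "wrist"; returns a dict with "frame" (420x560x3 uint8, red, green, blue), "vertical_fov" (degrees; the focal length in pixels is half the picture's height over the tangent of half this angle, whatever the lens; pixels are square), "cx", "cy" (the principal point, pixels), "k1" (the pictures are not rectified: a ray, as slopes to the right and down, at radius r is drawn at 1 + k1 r^2 times it, then the intrinsics apply), "world_from_camera" (4x4, takes a point from camera to world coordinates); the wrist camera has in their place "hand_eye" (4x4, takes a point from camera to tool coordinates, whose origin is the TCP and whose axes are the flange's). Camera axes: x right, y down, z forward; pixel columns grow to the right and rows downward; lengths in mm; the calibration is good to about 2 mm. A picture is of the moment at which its call begins: read the wrist's pose just before it. There is no depth.
- env.job_done(): hands the job in; it is judged then, once.
The state is a dict: "t": time; "joints": joint angles; "qvel": joint speeds; "tau": joint torques, N m; "eef_pos": TCP position; "tcp_rot": TCP orientation; "ft_force": force on the tool from outside, world axes, zero at the start; "moment": the same for the moment, N m; "opening": opening from 0.0 (shut) to 1.0 (fully open); "grip_force": force on a finger pad.
Only numpy, scipy, OpenCV 4.12 (cv2) and the standard library are available. Lean on these libraries where they do the work, as an engineer would, in place of code of your own. Each camera call takes 0.05 s, during which the arm holds its last target. There are 200 camera calls.

## Working session

There is one attempt and no reset: what is moved stays moved. The work goes in short steps, Python scripts to look and compute and a tool call to move; the robot and the scene stay as the last step left them, time stands still between calls to the robot, and variables do not carry over. Pictures are saved under pics/ and viewed, at most 14 in all, crops included, and the job is handed in when it is done.

Besides the shell and the picture viewer there is one more tool, called after "Request:" as name(argument=value, ...) on one line, values as JSON. arm_command: Moves the arm, as the interface text tells. Its arguments: {"type":"object","properties":{"targets":{"type":"array","items":{"type":"array","items":{"type":"number"}}}},"required":["targets"]}

```bash
ls; mkdir -p pics; python3 - <<'E'
from cell import env
import cv2
print(env.state())
for n in ("scene","side"):
    c=env.read_camera(n); print(n,c["vertical_fov"],c["cx"],c["cy"],c["k1"],c["world_from_camera"].tolist() if hasattr(c["world_from_camera"],'tolist') else c["world_from_camera"])
    cv2.imwrite(f"pics/{n}0.png",cv2.resize(c["frame"][:,:,::-1],(800,600),interpolation=cv2.INTER_CUBIC))
c=env.read_camera("wrist");print(c["hand_eye"],c["vertical_fov"],c["cx"],c["cy"],c["k1"])
E
```

```text
pics
{'t': 0.0, 'joints': array([-1.36462569e+00,  4.91531584e-01,  1.55946492e+00, -3.21390910e-05,
        1.09171290e+00, -1.05624541e-01]), 'qvel': array([ 0.00066555,  0.00096235, -0.0023818 , -0.00212325, -0.00158729,
       -0.00168258]), 'tau': array([ 1.06163625e-03, -6.12646222e+01, -2.58178926e+01,  6.92666858e-02,
        4.81962925e-02, -1.05503564e-04]), 'eef_pos': array([ 191.67664544, -594.61287952,  214.07380747]), 'tcp_rot': array([-3.14047913e+00, -8.93911621e-05,  3.11809960e-01]), 'ft_force': array([0.39933735, 0.30005264, 0.5823396 ]), 'moment': array([-0.00859091,  0.00389353, -0.01550942]), 'grip_force': 0.0, 'opening': 1.0020770280370994}
scene 42.32333182747905 282.870827968477 211.80310366464832 -0.17226033574212574 [[0.8480380267528842, 0.30614147618784066, -0.43256086477928646, 1224.920931044606], [0.5299184381678856, -0.4964189377756279, 0.68757158689654, -1097.6288192078973], [-0.004237224419717452, -0.8123088296794805, -0.5832121493538779, 1032.337950500919], [0.0, 0.0, 0.0, 1.0]]
side 47.405348635215205 281.2509215221795 204.90021448422587 -0.004512155430708271 [[-0.9697453956493507, -0.16380620921785988, 0.18100108684358465, 321.8426177706859], [-0.24337838524023378, 0.5910428039657251, -0.7690483505464334, 949.6362720680947], [0.018995505119383096, -0.7898328492168505, -0.6130279284692103, 852.0059534219965], [0.0, 0.0, 0.0, 1.0]]
[[ 7.64476117e-04 -9.68141860e-01 -2.50401186e-01  7.00361811e+01]
 [ 9.99999550e-01  8.80817036e-04 -3.52554522e-04  2.98330271e-02]
 [ 5.61880421e-04 -2.50400804e-01  9.68142098e-01 -1.69345862e+02]
 [ 0.00000000e+00  0.00000000e+00  0.00000000e+00  1.00000000e+00]] 68.40295946700245 279.01109614700647 211.31423148310364 0.01604498453600892
```

View pics/scene0.png

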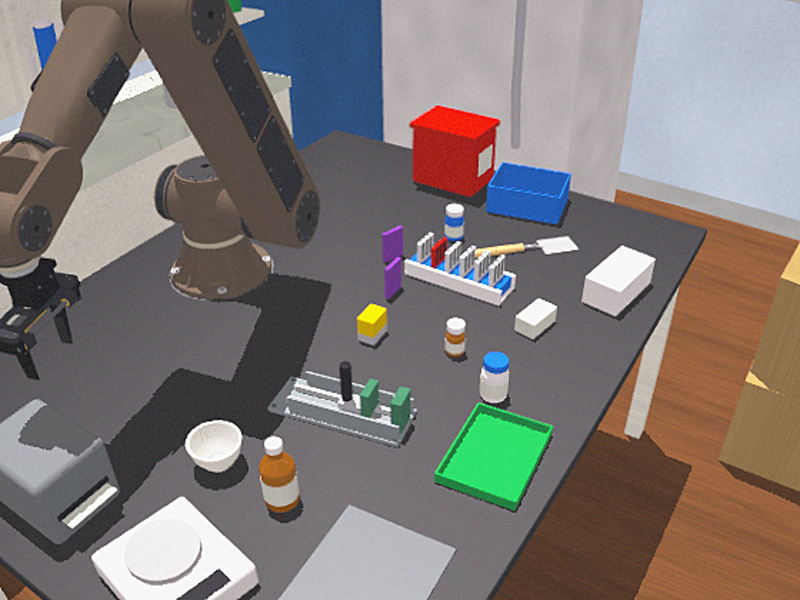

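View pics/side0.png

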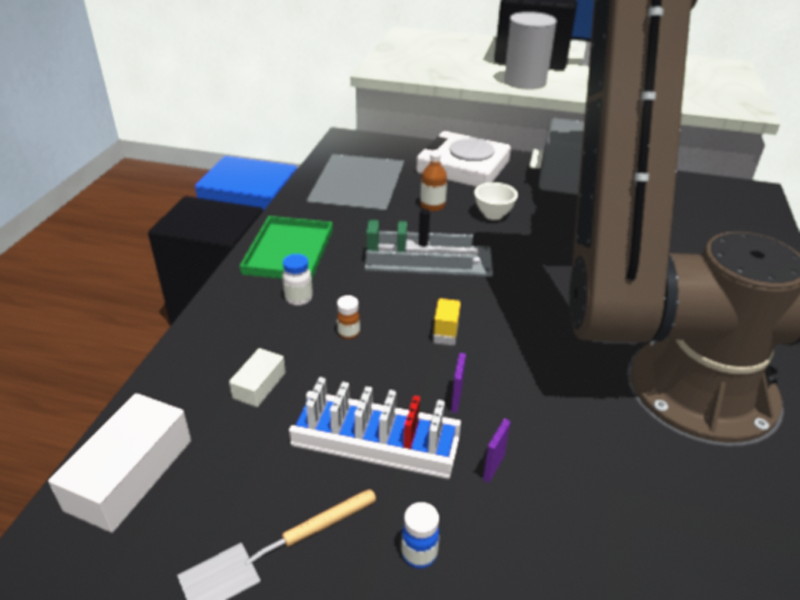

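The scene picture shows the rack at about (460,270), the red plate in its second slot, the clamp at (345,405) and the block at (372,325). Two purple look-alikes stand on the counter by the rack. Next I'll take enlarged crops.

```bash
cat > h.py <<'E'
from cell import env
import cv2, numpy as np
from scipy.spatial.transform import Rotation as R
def cam(n):
    s=env.state(); c=env.read_camera(n)
    if "hand_eye" in c:
        T=np.eye(4);T[:3,:3]=R.from_euler('xyz',s["tcp_rot"]).as_matrix();T[:3,3]=s["eef_pos"]
        c["world_from_camera"]=T@np.array(c["hand_eye"])
    c["world_from_camera"]=np.array(c["world_from_camera"])
    c["f"]=210/np.tan(np.radians(c["vertical_fov"]/2)); return c
def px2w(c,uv,z):
    d=np.array([(uv[0]-c["cx"])/c["f"],(uv[1]-c["cy"])/c["f"]]); u=d.copy()
    for _ in range(20): u=d/(1+c["k1"]*(u@u))
    T=c["world_from_camera"]; r=T[:3,:3]@np.array([u[0],u[1],1]); o=T[:3,3]
    return o+r*(z-o[2])/r[2]
def w2px(c,p):
    T=np.linalg.inv(c["world_from_camera"]); q=T[:3,:3]@np.array(p)+T[:3,3]; u=q[:2]/q[2]
    return u*(1+c["k1"]*(u@u))*c["f"]+[c["cx"],c["cy"]]
def crop(c,x,y,w,h,s,name):
    im=cv2.resize(c["frame"][y:y+h,x:x+w,::-1],None,fx=s,fy=s,interpolation=cv2.INTER_CUBIC)
    for i in range(0,w,10):cv2.line(im,(i*s,0),(i*s,8 if i%50 else 16),(0,255,255),1)
    for i in range(0,h,10):cv2.line(im,(0,i*s),(8 if i%50 else 16,i*s),(0,255,255),1)
    cv2.imwrite("pics/"+name,im)
E
python3 - <<'E'
from h import *
c=cam("scene"); s=cam("side")
a=c["frame"][140:320,180:380,::-1]; b=s["frame"][150:340,190:360,::-1]
crop(c,180,150,200,165,4,"sc1.png"); crop(s,200,140,160,200,3,"si1.png")
E
```

```text
(no output)
```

View pics/sc1.png

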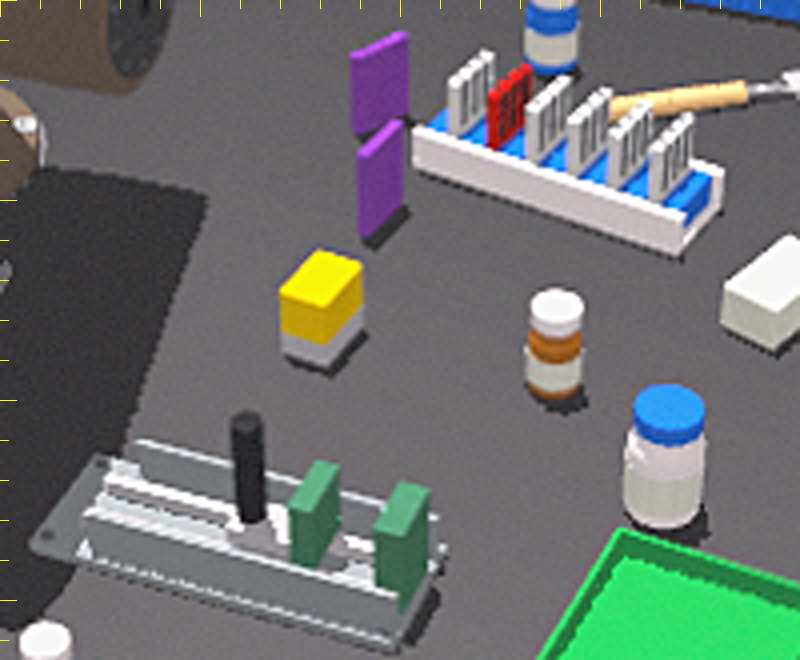

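View pics/si1.png

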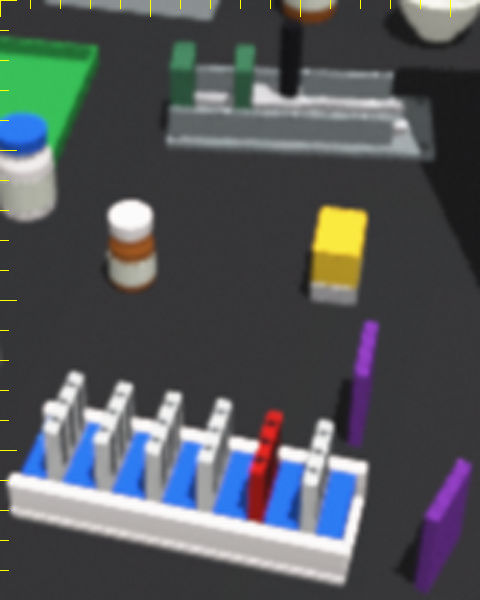

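```bash
python3 - <<'E'
from h import *
c=cam("scene"); s=cam("side")
S=lambda x,y,z:np.round(px2w(c,(180+x/4,150+y/4),z)[:2],0)
D=lambda x,y,z:np.round(px2w(s,(200+x/3,140+y/3),z)[:2],0)
print("post",S(247,418,124),px2w(s,(297,147.5),124)[:2].round())
print("fix in face top S",S(378,502,82),S(402,484,82))
print("slide face S",S(313,489,82),S(340,467,82))
print("fix D", D(194,44,82),D(191,62,82),"slide D",D(236,45,82),D(235,64,82))
print("bed S",S(30,547,10),S(100,457,10),S(395,650,10), "D",D(435,157,10),D(167,145,10))
print("block top S",[S(*p,60) for p in ((280,293),(325,250),(363,263),(320,308))],"D",[D(*p,60) for p in ((323,207),(367,211),(362,252),(313,246))])
print("rack S",[S(*p,38) for p in ((413,128),(682,222),(722,170))],"D",[D(*p,38) for p in ((10,478),(345,548),(367,463))])
print("plates tops front D",[D(*p,88) for p in ((52,408),(104,428),(155,440),(206,451),(258,460),(311,470))], "back",[D(*p,88) for p in ((76,376),(124,386),(173,397),(223,404),(274,416),(325,425))])
print("plates S back",[S(*p,88) for p in ((488,54),(528,70),(566,83),(606,94),(646,107),(688,118))],"front",[S(*p,88) for p in ((455,78),(494,93),(533,106),(574,118),(617,132),(656,146))])
E
```

```text
post [ 561. -244.] [ 559. -243.]
fix in face top S [ 651. -228.] [ 655. -205.]
slide face S [ 609. -240.] [ 612. -213.]
fix D [ 658. -244.] [ 652. -211.] slide D [ 617. -254.] [ 609. -219.]
bed S [ 431. -327.] [ 413. -228.] [ 694. -276.] D [ 402. -217.] [ 664. -165.]
block top S [array([451., -53.]), array([449.,  11.]), array([483.,  12.]), array([487., -52.])] D [array([483., -45.]), array([444., -50.]), array([438.,   7.]), array([481.,  10.])]
rack S [array([396., 223.]), array([653., 218.]), array([648., 303.])] D [array([645., 304.]), array([395., 303.]), array([394., 221.])]
plates tops front D [array([620., 274.]), array([578., 282.]), array([539., 284.]), array([501., 284.]), array([464., 283.]), array([426., 282.])] back [array([614., 238.]), array([577., 239.]), array([539., 240.]), array([501., 237.]), array([463., 239.]), array([425., 238.])]
plates S back [array([430., 290.]), array([472., 285.]), array([510., 283.]), array([546., 285.]), array([584., 284.]), array([621., 287.])] front [array([427., 241.]), array([467., 237.]), array([504., 237.]), array([542., 238.]), array([581., 238.]), array([617., 236.])]
```

Request:
arm_command(targets=[[44,-22,-4,2,1],[88,-44,-8,4,1],[132,-66,-12,6,1],[176,-88,-16,7,1],[220,-111,-20,7,1]])

```text
t: 0.85
eef_pos: [368.2, -420.3, 234.9]
tcp_rot: [3.141, -0.0, 0.189]
ft_force: [2.0, -0.1, -0.6]
opening: 1.004
grip_force: 0.0
```

Request:
arm_command(targets=[[41,-16,-4,0,1],[82,-32,-8,0,1],[123,-48,-12,0,1],[164,-64,-16,0,1],[203,-83,-18,0,1]])

```text
t: 1.35
eef_pos: [552.4, -300.9, 253.0]
tcp_rot: [3.141, -0.0, 0.19]
ft_force: [0.5, -0.8, 0.3]
opening: 1.002
grip_force: 0.0
```

Request:
arm_command(targets=[[0,0,0,0,0.5],[0,0,0,0,0.5]])

```text
t: 1.55
eef_pos: [551.2, -301.2, 252.3]
tcp_rot: [-3.141, 0.0, 0.192]
ft_force: [-0.2, -0.0, -0.8]
opening: 0.888
grip_force: 0.0
```

```bash
python3 - <<'E'
from h import *
s=env.state();print(s["t"],s["eef_pos"],s["tcp_rot"],s["joints"],s["opening"])
c=cam("wrist");cv2.imwrite("pics/w1.png",cv2.resize(c["frame"][:,:,::-1],(800,600),interpolation=cv2.INTER_CUBIC))
E
```

```text
1.55 [ 551.17929421 -301.21925779  252.32387845] [-3.14145460e+00  4.85333771e-04  1.91558368e-01] [-6.05152849e-01  4.62556495e-01  1.50243711e+00 -2.71297590e-04
  1.17703705e+00  7.74189285e-01] 0.8877764899033347
```

View pics/w1.png

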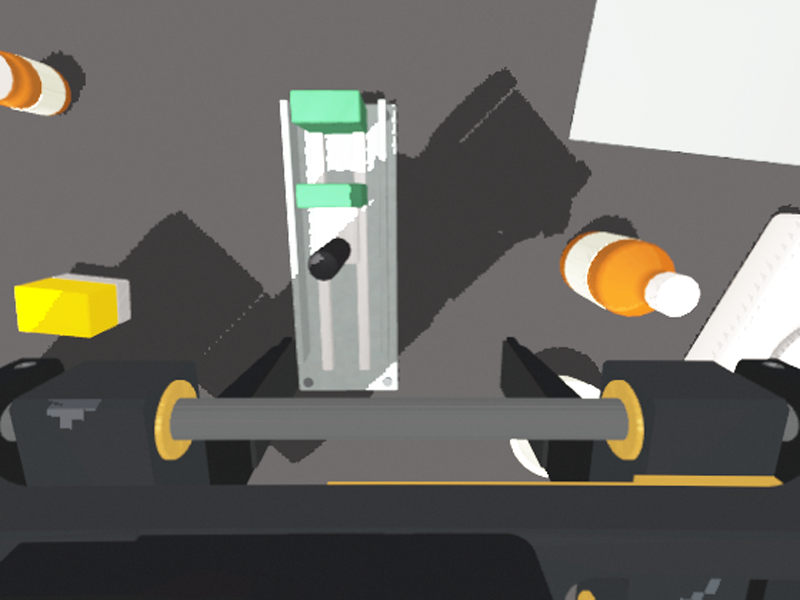

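The wrist view shows the clamp nearly aligned with the image, the post top at (328,264), the fixed jaw top at (325,107) and the sliding jaw top at (325,193). I'll enlarge it to measure.

```bash
python3 - <<'E'
from h import *
c=cam("wrist"); np.savez("w1.npz",T=c["world_from_camera"])
crop(c,180,55,110,220,4,"w1c.png"); im=cv2.imread("pics/w1c.png"); print(im.shape)
cv2.imwrite("pics/w1c.png",np.hstack([im[:440],im[440:]])[:, :880][:, :, :] if 0 else cv2.resize(im,None,fx=.68,fy=.68,interpolation=cv2.INTER_AREA))
E
```

```text
(880, 440, 3)
```

View pics/w1c.png

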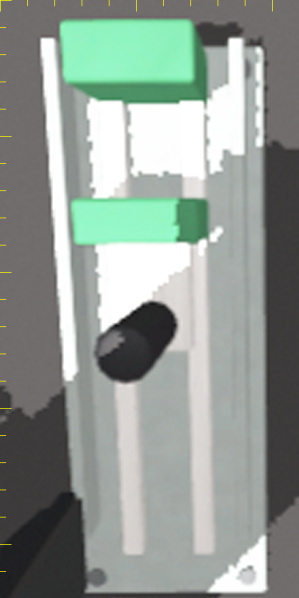

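```bash
python3 - <<'E'
from h import *
c=cam("wrist"); P=lambda x,y,z:px2w(c,(180+x/2.72,55+y/2.72),z)[:2].round(1)
print("rails bottom",P(133,552,22),P(203,552,22)); print("rails top",P(120,103,22),P(193,103,22))
print("bed corners",P(85,592,10),P(267,592,10),P(262,45,10))
print("fix top outer",P(61,21,82),P(192,20,82)," inner",P(70,84,82),P(196,82,82))
print("slide top pressing",P(72,199,82),P(195,199,82),"back",P(75,243,82),P(197,243,82)," post",P(120,355,124))
print("left lip",P(47,40,43),P(70,380,43))
E
```

```text
rails bottom [ 438.3 -252.8] [ 445.  -287.9]
rails top [ 650.4 -215.2] [ 656.6 -247.1]
bed corners [ 405.4 -230. ] [ 423.7 -325.3] [ 687.8 -272.4]
fix top outer [ 669.6 -200.9] [ 679.2 -248.4]  inner [ 648.7 -206.9] [ 658.4 -253.3]
slide top pressing [ 607.4 -213. ] [ 616.5 -260. ] back [ 591.  -216.3] [ 600.1 -263.6]  post [ 558.6 -246.2]
left lip [ 667.1 -185.9] [ 526.3 -213.7]
```

Request:
arm_command(targets=[[9,-26,0,0,0.5],[18,-51,0,0,0.5],[18,-51,45,0,0.5],[18,-51,90,0,0.5],[18,-51,90,0,0.5]])

```text
t: 2.2
eef_pos: [556.0, -248.1, 158.1]
tcp_rot: [-3.136, 0.007, 0.188]
ft_force: [-0.6, 1.0, 0.2]
opening: 0.503
grip_force: 0.0
```

```bash
python3 - <<'E'
from h import *
c=cam("wrist"); s=env.state(); print(s["t"],s["eef_pos"],s["tcp_rot"][2],s["opening"])
cv2.imwrite("pics/w2.png",cv2.resize(c["frame"][:,:,::-1],(800,600),interpolation=cv2.INTER_CUBIC))
for p in ((559,-247.5,124),(653.5,-230.5,82)): print(w2px(c,p)*800/560)
E
```

```text
2.25 [ 557.53739804 -248.8786923   161.33436014] 0.18822172829106476 0.49749303448783694
[398.99964622 330.21336532]
[401.51123836 128.68799931]
```

View pics/w2.png

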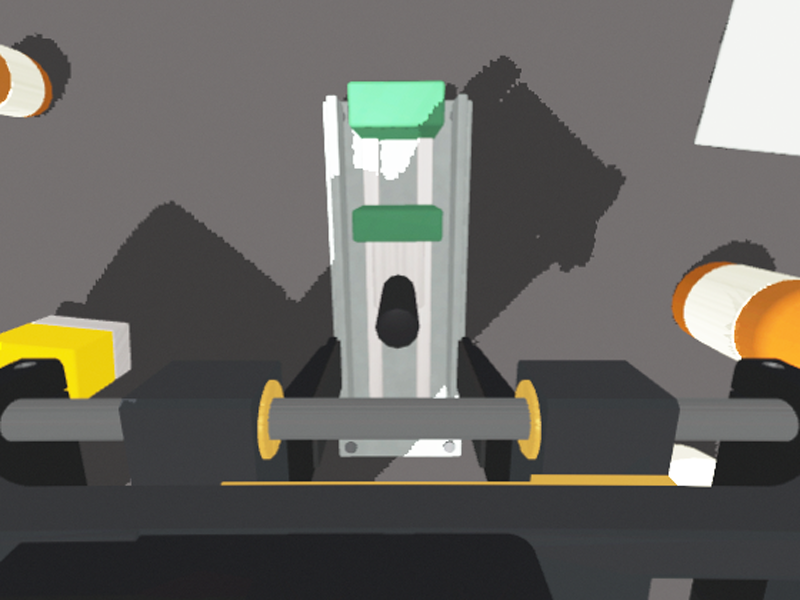

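Request:
arm_command(targets=[[0,0,38,-0.5,0.5],[0,0,76,-0.5,0.5],[0,0,76,-0.5,0.0],[0,0,76,-0.5,0.0],[0,0,76,-0.5,0.0]])

```text
t: 2.75
eef_pos: [560.0, -249.4, 89.6]
tcp_rot: [3.139, -0.003, 0.198]
ft_force: [-0.4, -0.5, 0.4]
opening: 0.304
grip_force: 0.0
```

Request:
arm_command(targets=[[0,0,0,0,0.0],[0,0,0,0,0.0],[-10,0,0,0,0.0],[-20,0,0,0,0.0],[-35,0,0,0,0.0]])

```text
t: 3.25
eef_pos: [526.0, -253.2, 89.4]
tcp_rot: [-3.141, -0.004, 0.198]
ft_force: [6.0, 18.7, 10.1]
opening: 0.224
grip_force: 30.0
```

Request:
arm_command(targets=[[-20,-1.5,0,0,0.0],[-40,-1.5,0,0,0.0],[-60,-1.5,0,0,0.0],[-75,-1.5,0,0,0.0],[-80,-1.5,0,0,0.0]])

```text
t: 3.75
eef_pos: [445.9, -269.0, 89.3]
tcp_rot: [3.141, -0.003, 0.197]
ft_force: [3.2, 14.5, 10.9]
opening: 0.227
grip_force: 30.0
```

Request:
arm_command(targets=[[0,0,0,0,0.0],[0,0,0,0,0.0]])

```text
t: 3.95
eef_pos: [445.5, -269.0, 89.3]
tcp_rot: [-3.141, -0.001, 0.198]
ft_force: [-5.9, 7.9, 16.1]
opening: 0.229
grip_force: 30.0
```

Request:
arm_command(targets=[[0,0,0,0,0.5],[0,0,0,0,0.5],[0,0,-45,0,0.5],[0,0,-90,5,0.5],[0,0,-130,11.3,0.5]])

```text
t: 4.45
eef_pos: [446.1, -269.9, 219.6]
tcp_rot: [3.14, -0.002, -0.003]
ft_force: [0.3, -0.5, 0.0]
opening: 0.496
grip_force: 0.0
```

Request:
arm_command(targets=[[4,-48,0,0,0.5],[8,-96,0,0,0.5],[12,-144,0,0,0.6],[16,-192,0,0,0.7],[20,-240,0,0,0.85]])

```text
t: 4.95
eef_pos: [465.8, -28.0, 217.7]
tcp_rot: [3.141, -0.002, 0.001]
ft_force: [1.6, 0.4, 0.6]
opening: 0.695
grip_force: 0.0
```

Request:
arm_command(targets=[[4,-48,0,0,0.85],[8,-96,0,0,0.85],[12,-144,0,0,0.85],[16,-192,0,0,0.85],[20,-240,0,0,0.85]])

```text
t: 5.45
eef_pos: [485.5, 212.5, 217.7]
tcp_rot: [-3.141, -0.002, 0.001]
ft_force: [-0.1, -0.8, -1.0]
opening: 0.845
grip_force: 0.0
```

Request:
arm_command(targets=[[0,-40,0,0,0.85],[0,-40,0,0,0.85],[0,-40,0,0,0.85]])

```text
t: 5.75
eef_pos: [485.2, 250.9, 217.0]
tcp_rot: [3.142, -0.001, 0.003]
ft_force: [0.4, -0.5, -0.4]
opening: 0.851
grip_force: 0.0
```

```bash
python3 - <<'E'
from h import *
c=cam("wrist"); s=env.state(); print(s["t"],s["eef_pos"],s["tcp_rot"],s["opening"])
cv2.imwrite("pics/w3.png",cv2.resize(c["frame"][:,:,::-1],(800,600),interpolation=cv2.INTER_CUBIC))
for i in range(6): print([w2px(c,(521+x,262,88))*800/560 for x in (-95+38*i,)])
E
```

```text
5.8 [485.24610897 250.07339404 217.00149334] [ 3.14148990e+00 -5.05885028e-04  1.57273252e-03] 0.8517776649724486
[array([383.10484165, 371.13700204])]
[array([382.84436027, 321.11393472])]
[array([382.56049176, 267.97221066])]
[array([382.24982045, 211.32916273])]
[array([381.90825243, 150.72813801])]
[array([381.53084681,  85.61942597])]
```

View pics/w3.png

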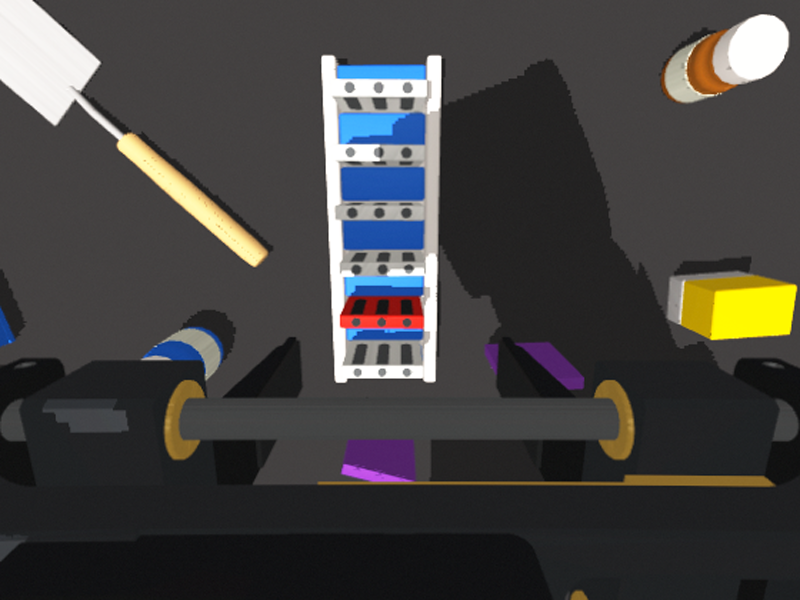

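Request:
arm_command(targets=[[48,-5,0,0,0.85],[96,-10,0,0,0.85],[130,-14,10,0,0.85],[130,-14,58,0,0.85],[130,-14,106,0,0.85]])

```text
t: 6.3
eef_pos: [616.8, 262.5, 110.2]
tcp_rot: [-3.141, -0.003, -0.002]
ft_force: [0.7, -0.1, 0.1]
opening: 0.852
grip_force: 0.0
```

Request:
arm_command(targets=[[0,0,0,0,0.85],[0,0,0,0,0.85]])

```text
t: 6.5
eef_pos: [615.8, 263.4, 111.7]
tcp_rot: [3.141, 0.0, -0.0]
ft_force: [0.2, -0.6, 0.8]
opening: 0.849
grip_force: 0.0
```

Request:
arm_command(targets=[[0,0,40,0,0.85],[0,0,62,0,0.85],[0,0,62,0,0.85],[0,0,62,0,0],[0,0,62,0,0]])

```text
t: 7.0
eef_pos: [616.6, 264.8, 51.6]
tcp_rot: [-3.14, -0.004, 0.001]
ft_force: [-0.9, -0.1, 0.5]
opening: 0.736
grip_force: 0.0
```

Request:
arm_command(targets=[[0,0,0,0,0],[0,0,0,0,0],[0,0,0,0,0]])

```text
t: 7.3
eef_pos: [616.0, 264.7, 50.5]
tcp_rot: [-3.141, -0.003, 0.001]
ft_force: [-1.1, -0.9, 8.4]
opening: 0.628
grip_force: 30.0
```

Request:
arm_command(targets=[[0,0,-20,0,0],[0,0,-55,0,0],[0,0,-100,0,0],[0,20,-145,0,0],[3,60,-145,0,0]])

```text
t: 7.8
eef_pos: [620.1, 206.4, 200.6]
tcp_rot: [-3.139, -0.01, 0.004]
ft_force: [1.5, -1.0, -1.8]
opening: 0.631
grip_force: 30.0
```

Request:
arm_command(targets=[[3,48,0,0,0],[6,96,0,0,0],[9,144,0,0,0],[12,192,0,0,0],[15,240,0,0,0]])

```text
t: 8.3
eef_pos: [633.4, -37.4, 194.4]
tcp_rot: [3.141, -0.001, 0.001]
ft_force: [0.5, -0.1, -0.4]
opening: 0.63
grip_force: 30.0
```

Request:
arm_command(targets=[[3,48,0,-5,0],[6,96,0,-11.3,0],[8,144,0,-11.3,0],[10,184,0,-11.3,0],[10,194,0,-11.3,0]])

```text
t: 8.8
eef_pos: [643.4, -233.6, 193.9]
tcp_rot: [3.141, -0.0, 0.195]
ft_force: [0.3, 0.6, -1.9]
opening: 0.632
grip_force: 30.0
```

Request:
arm_command(targets=[[0,0,20,0,0],[0,0,50,0,0],[0,0,60,0,0],[0,0,60,0,0],[0,0,60,0,0]])

```text
t: 9.3
eef_pos: [644.3, -229.2, 134.8]
tcp_rot: [3.141, -0.001, 0.199]
ft_force: [0.2, -0.7, -0.6]
opening: 0.631
grip_force: 30.0
```

Request:
arm_command(targets=[[0,0,40,0,0],[0,0,60,0,0],[0,0,65,0,0],[0,0,65,0,0],[0,0,65,0,0]])

```text
t: 9.8
eef_pos: [644.7, -229.7, 70.5]
tcp_rot: [3.14, -0.002, 0.199]
ft_force: [0.7, -0.0, -0.5]
opening: 0.627
grip_force: 30.0
```

```bash
python3 - <<'E'
from h import *
c=cam("wrist"); s=env.state(); print(s["t"],s["eef_pos"],s["tcp_rot"],s["opening"])
cv2.imwrite("pics/w4.png",cv2.resize(c["frame"][:,:,::-1],(800,600),interpolation=cv2.INTER_CUBIC))
for p in ((0,30,102),(0,-30,102)):pass
E
```

```text
9.85 [ 644.61916293 -229.77730359   70.53389689] [ 3.13987249e+00 -2.15614791e-03  1.98466148e-01] 0.6292606510086818
```

View pics/w4.png

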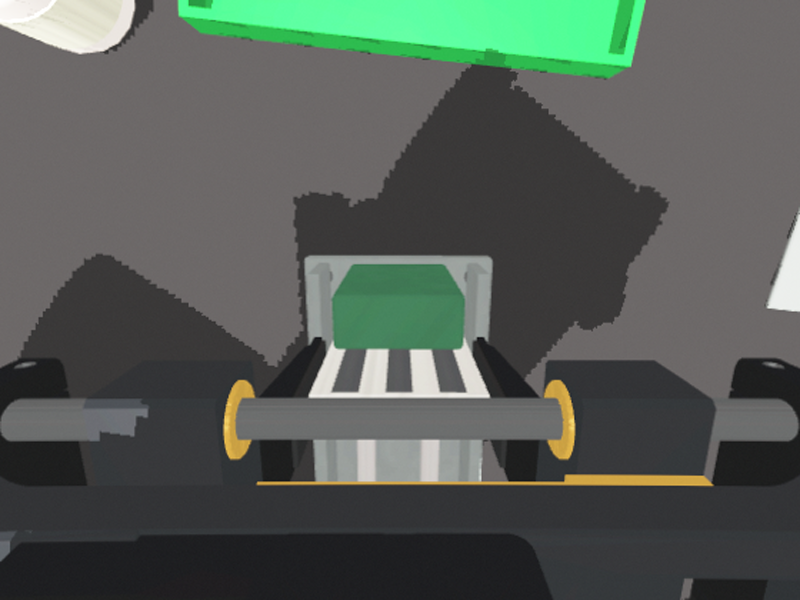

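Request:
arm_command(targets=[[0,0,3,0,0],[0,0,5.5,0,0],[0,0,5.5,0,0],[0,0,5.5,0,0.8],[0,0,5.5,0,0.8]])

```text
t: 10.35
eef_pos: [643.9, -229.5, 63.3]
tcp_rot: [3.141, -0.0, 0.198]
ft_force: [0.9, 0.4, 0.0]
opening: 0.746
grip_force: 0.0
```

Request:
arm_command(targets=[[0,0,0,0,0.8],[0,0,-20,0,0.8],[0,0,-60,0,0.8],[0,0,-100,5,0.8],[0,0,-125,11.3,0.8]])

```text
t: 10.85
eef_pos: [644.3, -229.7, 191.1]
tcp_rot: [3.14, -0.003, -0.002]
ft_force: [-0.5, -0.8, 1.0]
opening: 0.799
grip_force: 0.0
```

```bash
python3 - <<'E'
from h import *
c=cam("scene"); s=env.state(); print(s["t"],s["eef_pos"],s["tcp_rot"],s["opening"])
crop(c,180,200,200,120,4,"sc2.png")
F=np.array([653.2,-227.8]); x=np.array([.9807,.1957]); y=np.array([-.1957,.9807])
for yy in (30,-30):
  for xx in (-4,-14): print(xx,yy,((w2px(c,[*(F+xx*x+yy*y),102])-[180,200])*4).round())
E
```

```text
10.9 [ 645.37151155 -230.13590611  194.7179528 ] [ 3.13837656 -0.00687847 -0.00984599] 0.7990571169371394
-4 30 [391. 249.]
-14 30 [377. 246.]
-4 -30 [357. 308.]
-14 -30 [342. 304.]
```

View pics/sc2.png

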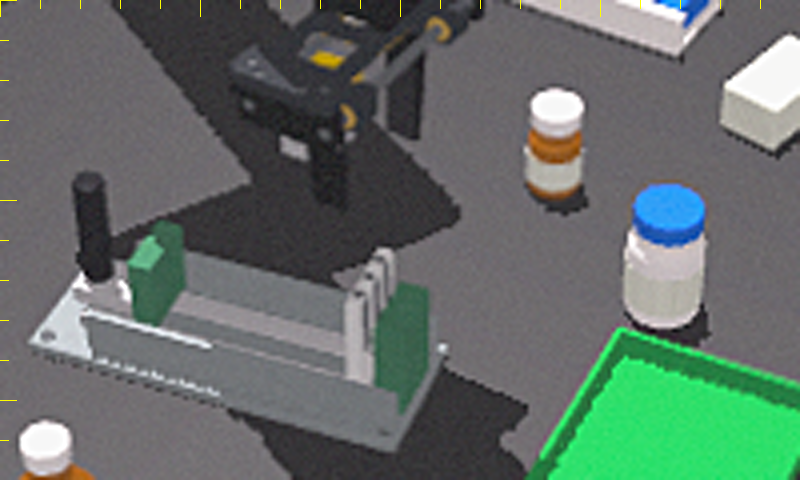

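Plate 1 stands upright beside the fixed jaw, spanning about (345–395, 250–380), and the sliding jaw is fully drawn back. Next is plate 2.

Request:
arm_command(targets=[[-7,-49,0,0,0.85],[-14,-98,0,0,0.85],[-21,-147,0,0,0.85],[-28,-196,0,0,0.85],[-35,-245,0,0,0.85]])

```text
t: 11.4
eef_pos: [607.9, 17.3, 187.9]
tcp_rot: [3.142, 0.0, 0.001]
ft_force: [0.4, -0.2, -1.1]
opening: 0.85
grip_force: 0.0
```

Request:
arm_command(targets=[[-7,-49,0,0,0.85],[-14,-98,0,0,0.85],[-21,-147,0,0,0.85],[-28,-196,0,0,0.85],[-31,-240,20,0,0.85]])

```text
t: 11.9
eef_pos: [577.4, 258.1, 169.9]
tcp_rot: [-3.14, -0.004, 0.002]
ft_force: [-0.3, -0.4, 0.0]
opening: 0.849
grip_force: 0.0
```

Request:
arm_command(targets=[[0,-9,30,0,0.85],[0,-9,60,0,0.85],[0,-9,60,0,0.85],[0,-9,60,0,0.85]])

```text
t: 12.3
eef_pos: [577.4, 264.3, 108.3]
tcp_rot: [3.141, 0.001, 0.001]
ft_force: [1.4, -0.5, 0.4]
opening: 0.849
grip_force: 0.0
```

Request:
arm_command(targets=[[0.5,0,35,0,0.85],[0.5,0,58,0,0.85],[0.5,0,58,0,0.5],[0.5,0,58,0,0],[0.5,0,58,0,0]])

```text
t: 12.8
eef_pos: [578.8, 264.6, 52.3]
tcp_rot: [-3.141, -0.003, 0.001]
ft_force: [-0.4, -0.3, 0.4]
opening: 0.654
grip_force: 0.0
```

Request:
arm_command(targets=[[0,0,0,0,0],[0,0,0,0,0],[0,0,0,0,0]])

```text
t: 13.1
eef_pos: [578.7, 264.6, 52.2]
tcp_rot: [-3.141, -0.003, 0.001]
ft_force: [-0.2, -1.8, 7.7]
opening: 0.628
grip_force: 30.0
```

Request:
arm_command(targets=[[0,0,-20,0,0],[0,0,-55,0,0],[0,0,-100,0,0],[0,20,-145,0,0],[5,60,-145,0,0]])

```text
t: 13.6
eef_pos: [584.5, 206.2, 202.2]
tcp_rot: [-3.139, -0.011, 0.004]
ft_force: [1.0, -0.9, -1.8]
opening: 0.625
grip_force: 30.0
```

Request:
arm_command(targets=[[5,48,0,0,0],[10,96,0,0,0],[15,144,0,0,0],[20,192,0,0,0],[25,240,0,0,0]])

```text
t: 14.1
eef_pos: [608.0, -37.4, 196.2]
tcp_rot: [3.141, -0.001, 0.001]
ft_force: [0.7, 0.0, -1.3]
opening: 0.634
grip_force: 30.0
```

Request:
arm_command(targets=[[5,48,0,-5,0],[10,96,0,-11.3,0],[15,144,0,-11.3,0],[18,190,0,-11.3,0],[18,197,0,-11.3,0]])

```text
t: 14.6
eef_pos: [626.0, -237.3, 195.7]
tcp_rot: [3.14, -0.001, 0.194]
ft_force: [0.2, 0.1, -1.6]
opening: 0.634
grip_force: 30.0
```

Request:
arm_command(targets=[[0,0,30,0,0],[0,0,60,0,0],[0,0,60,0,0],[0,0,60,0,0]])

```text
t: 15.0
eef_pos: [626.6, -232.2, 136.1]
tcp_rot: [3.141, -0.0, 0.199]
ft_force: [0.3, 0.4, -1.0]
opening: 0.632
grip_force: 30.0
```

Request:
arm_command(targets=[[0,0.5,40,0,0],[0,0.5,60,0,0],[0,0.5,66,0,0],[0,0.5,69.5,0,0],[0,0.5,69.5,0,0]])

```text
t: 15.5
eef_pos: [627.1, -233.2, 67.1]
tcp_rot: [3.14, -0.002, 0.199]
ft_force: [0.6, -0.1, -2.0]
opening: 0.629
grip_force: 30.0
```

Request:
arm_command(targets=[[0,0,0,0,0],[0,0,0,0,0.8],[0,0,0,0,0.8],[0,0,0,0,0.8]])

```text
t: 15.9
eef_pos: [626.6, -233.1, 66.1]
tcp_rot: [3.141, -0.001, 0.198]
ft_force: [-0.8, -0.3, 0.2]
opening: 0.785
grip_force: 0.0
```

Request:
arm_command(targets=[[0,0,-20,0,0.8],[0,0,-60,0,0.8],[0,0,-100,5,0.8],[0,0,-125,11.3,0.8],[0,0,-125,11.3,0.8]])

```text
t: 16.4
eef_pos: [627.7, -233.5, 194.9]
tcp_rot: [3.139, -0.006, -0.002]
ft_force: [0.2, -0.2, -0.3]
opening: 0.799
grip_force: 0.0
```

Request:
arm_command(targets=[[-9,-49,0,0,0.85],[-18,-98,0,0,0.85],[-27,-147,0,0,0.85],[-36,-196,0,0,0.85],[-45,-243,0,0,0.85]])

```text
t: 16.9
eef_pos: [580.1, 11.9, 189.9]
tcp_rot: [-3.142, 0.001, 0.003]
ft_force: [1.5, 0.3, 0.1]
opening: 0.849
grip_force: 0.0
```

Request:
arm_command(targets=[[-9,-49,0,0,0.85],[-18,-98,0,0,0.85],[-27,-147,0,0,0.85],[-36,-196,0,0,0.85],[-41,-240,20,0,0.85]])

```text
t: 17.4
eef_pos: [539.7, 252.4, 171.7]
tcp_rot: [-3.141, -0.003, 0.003]
ft_force: [0.5, -0.4, -0.6]
opening: 0.853
grip_force: 0.0
```

Request:
arm_command(targets=[[0,-14,30,0,0.85],[0,-14,60,0,0.85],[0,-14,60,0,0.85],[0,-14,60,0,0.85]])

```text
t: 17.8
eef_pos: [539.8, 263.7, 110.5]
tcp_rot: [3.141, 0.001, 0.002]
ft_force: [0.7, -0.4, 0.1]
opening: 0.852
grip_force: 0.0
```

Request:
arm_command(targets=[[0.3,0,35,0,0.85],[0.3,0,59,0,0.85],[0.3,0,59,0,0.5],[0.3,0,59,0,0],[0.3,0,59,0,0]])

```text
t: 18.3
eef_pos: [541.2, 264.0, 53.6]
tcp_rot: [-3.141, -0.003, 0.001]
ft_force: [0.1, -0.1, -0.0]
opening: 0.654
grip_force: 0.0
```

Request:
arm_command(targets=[[0,0,0,0,0],[0,0,0,0,0],[0,0,0,0,0]])

```text
t: 18.6
eef_pos: [541.1, 264.1, 53.5]
tcp_rot: [-3.141, -0.003, 0.001]
ft_force: [-1.1, -1.5, 8.7]
opening: 0.629
grip_force: 30.0
```

Request:
arm_command(targets=[[0,0,-20,0,0],[0,0,-55,0,0],[0,0,-100,0,0],[0,20,-145,0,0],[8,60,-145,0,0]])

```text
t: 19.1
eef_pos: [549.7, 205.6, 203.3]
tcp_rot: [-3.139, -0.01, 0.004]
ft_force: [0.4, -0.9, -1.2]
opening: 0.625
grip_force: 30.0
```

Request:
arm_command(targets=[[7,48,0,0,0],[14,96,0,0,0],[21,144,0,0,0],[28,192,0,0,0],[35,240,0,0,0]])

```text
t: 19.6
eef_pos: [583.4, -38.0, 197.6]
tcp_rot: [3.141, -0.001, 0.001]
ft_force: [1.4, 0.2, -1.2]
opening: 0.625
grip_force: 30.0
```

Request:
arm_command(targets=[[6,48,0,-5,0],[12,96,0,-11.3,0],[18,144,0,-11.3,0],[25,190,0,-11.3,0],[25,201,0,-11.3,0]])

```text
t: 20.1
eef_pos: [608.7, -241.4, 197.1]
tcp_rot: [3.14, -0.001, 0.195]
ft_force: [-0.6, 0.3, -1.0]
opening: 0.63
grip_force: 30.0
```

Request:
arm_command(targets=[[0,0,30,0,0],[0,0,60,0,0],[0,0,60,0,0],[0,0,60,0,0],[0,0,60,0,0]])

```text
t: 20.6
eef_pos: [609.5, -236.9, 138.6]
tcp_rot: [3.14, -0.002, 0.199]
ft_force: [0.4, -0.1, -0.7]
opening: 0.63
grip_force: 30.0
```

Request:
arm_command(targets=[[-1,0,40,0,0],[-1,0,60,0,0],[-1,0,67,0,0],[-1,0,71,0,0],[-1,0,71,0,0]])

```text
t: 21.1
eef_pos: [608.6, -237.4, 67.7]
tcp_rot: [3.14, -0.002, 0.199]
ft_force: [0.0, -0.6, -1.1]
opening: 0.626
grip_force: 30.0
```

Request:
arm_command(targets=[[0,0,0,0,0],[0,0,0,0,0.8],[0,0,0,0,0.8],[0,0,0,0,0.8]])

```text
t: 21.5
eef_pos: [607.8, -237.3, 65.9]
tcp_rot: [3.141, -0.0, 0.198]
ft_force: [0.3, -0.7, -1.0]
opening: 0.786
grip_force: 0.0
```

Request:
arm_command(targets=[[0,0,-20,0,0.8],[0,0,-60,0,0.8],[0,0,-100,5,0.8],[0,0,-125,11.3,0.8],[0,0,-125,11.3,0.8]])

```text
t: 22.0
eef_pos: [609.0, -237.8, 194.7]
tcp_rot: [3.139, -0.006, -0.002]
ft_force: [0.3, 0.7, 0.2]
opening: 0.802
grip_force: 0.0
```

Request:
arm_command(targets=[[-11,-48,0,0,0.85],[-22,-96,0,0,0.85],[-33,-144,0,0,0.85],[-44,-192,0,0,0.85],[-54,-240,0,0,0.85]])

```text
t: 22.5
eef_pos: [552.3, 4.4, 189.8]
tcp_rot: [-3.142, 0.001, 0.002]
ft_force: [1.6, 0.6, -0.3]
opening: 0.853
grip_force: 0.0
```

Request:
arm_command(targets=[[-11,-48,0,0,0.85],[-22,-96,0,0,0.85],[-33,-144,0,0,0.85],[-44,-192,0,0,0.85],[-53,-238,10,0,0.85]])

```text
t: 23.0
eef_pos: [499.5, 242.7, 180.6]
tcp_rot: [-3.141, -0.001, 0.003]
ft_force: [1.2, 0.1, -0.2]
opening: 0.852
grip_force: 0.0
```

Request:
arm_command(targets=[[0,-24,30,0,0.85],[0,-24,70,0,0.85],[0,-24,70,0,0.85],[0,-24,70,0,0.85]])

```text
t: 23.4
eef_pos: [500.0, 264.4, 110.4]
tcp_rot: [3.141, 0.002, 0.002]
ft_force: [0.6, -0.7, -0.0]
opening: 0.849
grip_force: 0.0
```

Request:
arm_command(targets=[[1.5,0,35,0,0.85],[1.5,0,60,0,0.85],[1.5,0,60,0,0.5],[1.5,0,60,0,0],[1.5,0,60,0,0]])

```text
t: 23.9
eef_pos: [502.7, 264.8, 52.7]
tcp_rot: [-3.141, -0.003, 0.001]
ft_force: [-0.3, -0.8, 0.9]
opening: 0.656
grip_force: 0.4
```

Request:
arm_command(targets=[[0,0,0,0,0],[0,0,0,0,0],[0,0,0,0,0]])

```text
t: 24.2
eef_pos: [502.6, 264.7, 52.6]
tcp_rot: [-3.141, -0.003, 0.001]
ft_force: [0.9, -1.7, 8.6]
opening: 0.625
grip_force: 30.0
```

Request:
arm_command(targets=[[0,0,-20,0,0],[0,0,-55,0,0],[0,0,-100,0,0],[0,20,-145,0,0],[10,60,-145,0,0]])

```text
t: 24.7
eef_pos: [513.1, 206.3, 202.3]
tcp_rot: [-3.139, -0.01, 0.004]
ft_force: [1.1, 0.3, -2.0]
opening: 0.626
grip_force: 30.0
```

Request:
arm_command(targets=[[9,48,0,0,0],[18,96,0,0,0],[27,144,0,0,0],[36,192,0,0,0],[45,240,0,0,0]])

```text
t: 25.2
eef_pos: [557.0, -37.2, 196.9]
tcp_rot: [3.141, -0.002, 0.001]
ft_force: [1.5, -0.1, -1.3]
opening: 0.632
grip_force: 30.0
```

Request:
arm_command(targets=[[8,48,0,-5,0],[16,96,0,-11.3,0],[24,144,0,-11.3,0],[32,190,0,-11.3,0],[32,204,0,-11.3,0]])

```text
t: 25.7
eef_pos: [589.4, -243.3, 196.4]
tcp_rot: [3.14, -0.001, 0.195]
ft_force: [-1.5, 1.3, -1.6]
opening: 0.627
grip_force: 30.0
```

Request:
arm_command(targets=[[0,0,30,0,0],[0,0,60,0,0],[0,0,60,0,0],[0,0,60,0,0],[0,0,60,0,0]])

```text
t: 26.2
eef_pos: [590.0, -239.1, 137.6]
tcp_rot: [3.14, -0.002, 0.199]
ft_force: [0.7, -0.3, -1.8]
opening: 0.627
grip_force: 30.0
```

Request:
arm_command(targets=[[0,1,40,0,0],[0,1,60,0,0],[0,1,67,0,0],[0,1,71,0,0],[0,1,71,0,0]])

```text
t: 26.7
eef_pos: [590.3, -240.4, 66.7]
tcp_rot: [3.14, -0.002, 0.199]
ft_force: [-0.3, -0.2, -1.5]
opening: 0.632
grip_force: 30.0
```

Request:
arm_command(targets=[[0,0,0,0,0],[0,0,0,0,0.8],[0,0,0,0,0.8],[0,0,0,0,0.8]])

```text
t: 27.1
eef_pos: [589.5, -240.3, 64.9]
tcp_rot: [3.141, -0.0, 0.198]
ft_force: [0.0, 0.1, -0.7]
opening: 0.786
grip_force: 0.0
```

Request:
arm_command(targets=[[0,0,-20,0,0.8],[0,0,-60,0,0.8],[0,0,-100,5,0.8],[0,0,-125,11.3,0.8],[0,0,-125,11.3,0.8]])

```text
t: 27.6
eef_pos: [590.6, -240.8, 193.5]
tcp_rot: [3.139, -0.006, -0.002]
ft_force: [0.2, -0.5, -0.1]
opening: 0.795
grip_force: 0.0
```

Request:
arm_command(targets=[[-16,-46,0,0,0.85],[-32,-92,0,0,0.85],[-48,-138,0,0,0.85],[-64,-184,0,0,0.85],[-80,-230,0,0,0.85]])

```text
t: 28.1
eef_pos: [507.9, -8.7, 188.8]
tcp_rot: [-3.141, 0.001, 0.002]
ft_force: [1.2, 0.7, 0.6]
opening: 0.849
grip_force: 0.0
```

Request:
arm_command(targets=[[-16,-46,0,0,0.85],[-32,-92,0,0,0.85],[-48,-138,0,0,0.85],[-64,-184,0,0,0.85],[-80,-230,0,0,0.85]])

```text
t: 28.6
eef_pos: [427.6, 221.2, 188.9]
tcp_rot: [3.141, 0.001, 0.003]
ft_force: [1.1, -0.3, -0.4]
opening: 0.854
grip_force: 0.0
```

Request:
arm_command(targets=[[-4,-43,10,0,0.85],[-4,-43,45,0,0.85],[-4,-43,75,0,0.85],[-4,-43,75,0,0.85],[-4,-43,75,0,0.85]])

```text
t: 29.1
eef_pos: [424.8, 262.5, 114.5]
tcp_rot: [3.141, 0.001, 0.002]
ft_force: [-0.5, 1.4, 0.6]
opening: 0.853
grip_force: 0.0
```

```bash
python3 - <<'E'
from h import *
c=cam("scene"); d=cam("side")
a=c["frame"][170:330,180:320,::-1]; b=d["frame"][140:300,220:360,::-1]
cv2.imwrite("pics/m3.png",cv2.resize(np.hstack([a,b]),(784,448),interpolation=cv2.INTER_CUBIC))
E
```

```text
(no output)
```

View pics/m3.png

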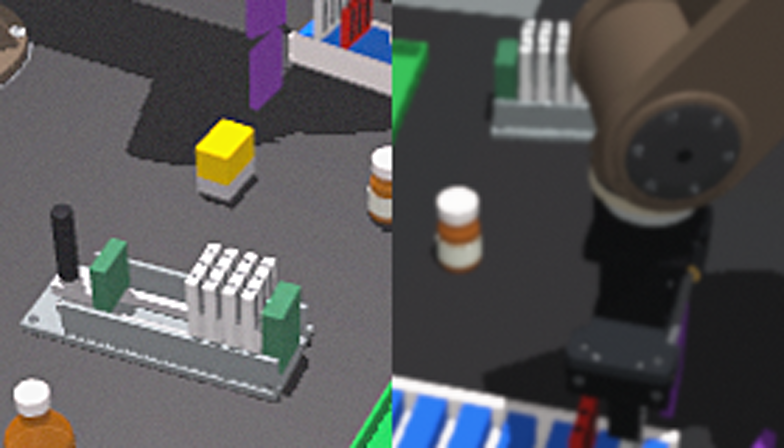

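Four plates stand upright in a row in the clamp. The block hasn't moved; its top is at (226,138) in the left crop. I'll check the purple plates' clearance before descending.

```bash
python3 - <<'E'
from h import *
c=cam("scene"); S=lambda x,y,z:px2w(c,(180+x/4,150+y/4),z)[:2].round()
print(S(350,55,80),S(408,33,80),S(355,137,0),S(357,155,80),S(403,122,80),S(360,235,0))
print(env.state()["eef_pos"])
E
```

```text
[323. 238.] [346. 296.] [329. 234.] [414. 110.] [420. 171.] [414. 112.]
[425.55058839 262.61631249 115.84458387]
```

Request:
arm_command(targets=[[0.5,-0.8,35,0,0.85],[0.5,-0.8,64,0,0.85],[0.5,-0.8,64,0,0.5],[0.5,-0.8,64,0,0],[0.5,-0.8,64,0,0]])

```text
t: 29.75
eef_pos: [426.2, 263.7, 52.2]
tcp_rot: [-3.141, -0.002, 0.001]
ft_force: [-0.4, 1.2, 0.4]
opening: 0.654
grip_force: 0.0
```

Request:
arm_command(targets=[[0,0,0,0,0],[0,0,0,0,0],[0,0,0,0,0]])

```text
t: 30.05
eef_pos: [426.1, 263.7, 52.2]
tcp_rot: [-3.141, -0.003, 0.001]
ft_force: [-0.1, -1.1, 8.3]
opening: 0.629
grip_force: 30.0
```

Request:
arm_command(targets=[[0,0,-20,0,0],[0,0,-55,0,0],[0,0,-100,0,0],[0,0,-145,0,0],[12,45,-145,0,0]])

```text
t: 30.55
eef_pos: [438.9, 221.6, 201.7]
tcp_rot: [-3.138, -0.01, 0.006]
ft_force: [2.0, -0.6, -1.8]
opening: 0.63
grip_force: 30.0
```

Request:
arm_command(targets=[[14,47,0,0,0],[28,94,0,0,0],[42,141,0,0,0],[56,188,0,0,0],[70,235,0,0,0]])

```text
t: 31.05
eef_pos: [507.8, -18.5, 196.7]
tcp_rot: [3.141, -0.002, 0.001]
ft_force: [0.3, 0.3, -1.4]
opening: 0.629
grip_force: 30.0
```

Request:
arm_command(targets=[[13,46,0,-5,0],[26,92,0,-11.3,0],[39,138,0,-11.3,0],[52,184,0,-11.3,0],[63,226,0,-11.3,0]])

```text
t: 31.55
eef_pos: [571.1, -244.7, 196.6]
tcp_rot: [3.141, -0.001, 0.198]
ft_force: [0.9, 0.7, -1.6]
opening: 0.627
grip_force: 30.0
```

Request:
arm_command(targets=[[0,0,30,0,0],[0,0,60,0,0],[0,0,60,0,0],[0,0,60,0,0],[0,0,60,0,0]])

```text
t: 32.05
eef_pos: [571.7, -242.5, 137.7]
tcp_rot: [3.14, -0.002, 0.199]
ft_force: [-0.1, 0.6, -1.0]
opening: 0.63
grip_force: 30.0
```

Request:
arm_command(targets=[[0,1.2,40,0,0],[0,1.2,60,0,0],[0,1.2,67,0,0],[0,1.2,71,0,0],[0,1.2,71,0,0]])

```text
t: 32.55
eef_pos: [572.0, -243.8, 66.5]
tcp_rot: [3.14, -0.002, 0.199]
ft_force: [-0.4, 0.4, -1.4]
opening: 0.63
grip_force: 30.0
```

Request:
arm_command(targets=[[0,0,0,0,0],[0,0,0,0,0.8],[0,0,0,0,0.8],[0,0,0,0,0.8]])

```text
t: 32.95
eef_pos: [571.3, -243.7, 65.0]
tcp_rot: [3.141, -0.0, 0.198]
ft_force: [0.2, 1.2, 0.6]
opening: 0.787
grip_force: 0.0
```

Request:
arm_command(targets=[[0,0,-20,0,0.8],[0,0,-60,0,0.8],[0,0,-100,5,0.8],[0,0,-135,11.3,0.8],[0,0,-135,11.3,0.8]])

```text
t: 33.45
eef_pos: [572.7, -244.4, 204.7]
tcp_rot: [3.138, -0.007, -0.002]
ft_force: [0.5, 0.2, -0.1]
opening: 0.797
grip_force: 0.0
```

Request:
arm_command(targets=[[-25,-39,0,0,0.9],[-50,-78,0,0,0.9],[-75,-117,0,0,0.9],[-100,-156,0,0,0.9],[-125,-195,0,0,0.9]])

```text
t: 33.95
eef_pos: [444.4, -47.4, 199.1]
tcp_rot: [-3.141, 0.001, 0.002]
ft_force: [1.2, -0.1, 0.2]
opening: 0.899
grip_force: 0.0
```

Request:
arm_command(targets=[[-17,-29,0,0,0.9],[-17,-29,0,0,0.9],[-17,-29,0,0,0.9]])

```text
t: 34.25
eef_pos: [429.0, -19.5, 199.6]
tcp_rot: [3.141, -0.001, 0.003]
ft_force: [0.7, -0.1, 0.2]
opening: 0.9
grip_force: 0.0
```

```bash
python3 - <<'E'
from h import *
c=cam("wrist"); s=env.state(); print(s["t"],s["eef_pos"],s["tcp_rot"],s["opening"])
cv2.imwrite("pics/w5.png",cv2.resize(c["frame"][:,:,::-1],(800,600),interpolation=cv2.INTER_CUBIC))
E
```

```text
34.3 [429.44787519 -20.05158675 199.56306632] [ 3.14129520e+00 -5.04438766e-04  1.98778462e-03] 0.9020123095880066
```

View pics/w5.png

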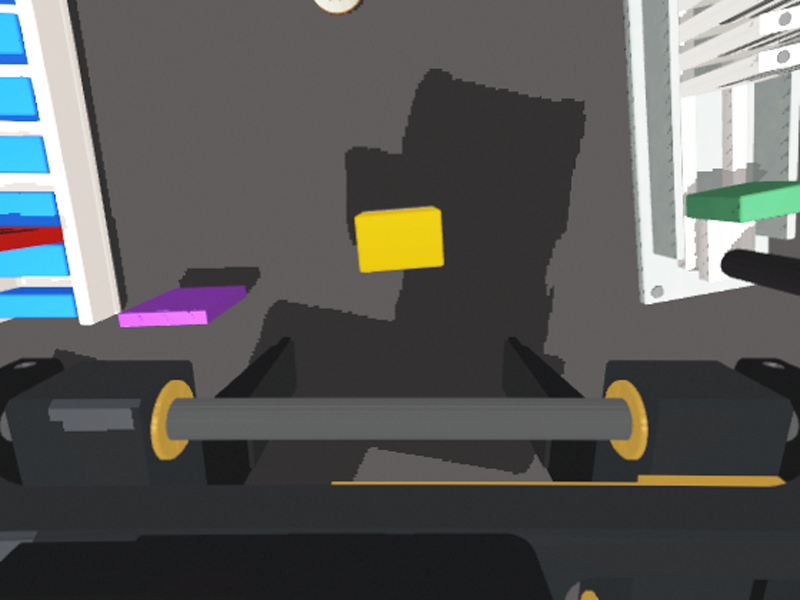

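The block's top face is seen with corners (356,213), (440,207), (443,265) and (360,272).

```bash
python3 - <<'E'
from h import *
c=cam("wrist"); k=.7
q=np.array([px2w(c,(x*k,y*k),60)[:2] for x,y in ((356,213),(440,207.5),(443,265),(360,272))])
print(q.round(1),q.mean(0)); 
for a,b in ((0,1),(3,2)): v=q[a]-q[b]; print(np.hypot(*v),np.arctan2(-v[0],v[1]))
for a,b in ((0,3),(1,2)): v=q[a]-q[b]; print(np.hypot(*v),np.arctan2(v[1],v[0]))
g=c["frame"].astype(int); m=((g[...,0]>150)&(g[...,2]<80)&(g[...,1]>120)).astype(np.uint8)
n,l,st,ce=cv2.connectedComponentsWithStats(m); i=1+st[1:,4].argmax(); r=cv2.minAreaRect(np.argwhere(l==i)[:,::-1].astype(np.float32)); print(r, px2w(c,r[0],60))
E
```

```text
[[482.6   9.3]
 [486.4 -48.2]
 [446.6 -51.4]
 [441.5   7.4]] [464.27184779 -20.72967442]
57.705064019853744 0.06677918600640922
59.04113030196184 0.08799634500480133
41.14968036820851 0.04728945470371127
39.892674299273715 0.0798353908569422
((278.7586975097656, 167.85740661621094), (41.75486373901367, 60.369449615478516), 85.36454010009766) [464.32788669 -19.70013219  60.        ]
```

Request:
arm_command(targets=[[35,0,10,-4,0.9],[35,0,55,-4,0.9],[35,0,100,-4,0.9],[35,0,140,-4,0.9],[35,0,140,-4,0.9]])

```text
t: 34.85
eef_pos: [462.2, -20.3, 55.5]
tcp_rot: [-3.14, 0.008, 0.07]
ft_force: [-0.5, -0.2, 0.9]
opening: 0.904
grip_force: 0.0
```

Request:
arm_command(targets=[[0,0,20,0,0.9],[0,0,31,0,0.9],[0,0,31,0,0.9]])

```text
t: 35.15
eef_pos: [464.1, -20.1, 28.7]
tcp_rot: [-3.142, 0.001, 0.07]
ft_force: [-0.2, 0.7, 1.3]
opening: 0.901
grip_force: 0.0
```

Request:
arm_command(targets=[[0,0,0,0,0],[0,0,0,0,0],[0,0,0,0,0],[0,0,0,0,0],[0,0,0,0,0]])

```text
t: 35.65
eef_pos: [464.2, -19.7, 29.2]
tcp_rot: [3.141, -0.001, 0.071]
ft_force: [-0.8, -0.2, 7.4]
opening: 0.633
grip_force: 29.9
```

Request:
arm_command(targets=[[0,0,-20,0,0],[0,0,-60,0,0],[0,0,-105,0,0],[0,0,-145,0,0],[0,0,-145,0,0]])

```text
t: 36.15
eef_pos: [465.5, -19.9, 177.9]
tcp_rot: [3.14, -0.008, 0.071]
ft_force: [1.0, 0.8, -3.7]
opening: 0.631
grip_force: 29.9
```

Request:
arm_command(targets=[[12,44,0,-4,0],[24,90,0,-7.3,0],[36,137,0,-7.3,0],[48,183,0,-7.3,0],[58,222,0,-7.3,0]])

```text
t: 36.65
eef_pos: [537.4, -239.2, 172.1]
tcp_rot: [-3.141, 0.001, 0.198]
ft_force: [1.0, -0.2, -3.2]
opening: 0.631
grip_force: 29.9
```

Request:
arm_command(targets=[[6,12,0,0,0],[6,12,20,0,0],[6,12,50,0,0],[6,12,50,0,0],[6,12,50,0,0]])

```text
t: 37.15
eef_pos: [545.5, -247.0, 123.2]
tcp_rot: [-3.14, 0.001, 0.199]
ft_force: [0.1, -1.0, -3.3]
opening: 0.631
grip_force: 29.9
```

Request:
arm_command(targets=[[-3.6,2.2,0,0,0],[-3.6,2.2,30,0,0],[-3.6,2.2,60,0,0],[-3.6,2.2,68,0,0],[-3.6,2.2,71,0,0]])

```text
t: 37.65
eef_pos: [542.8, -250.6, 53.0]
tcp_rot: [3.142, 0.0, 0.198]
ft_force: [0.2, -0.6, -1.9]
opening: 0.625
grip_force: 29.9
```

Request:
arm_command(targets=[[0,0,0,0,0],[0,0,0,0,0],[0,0,0,0,0]])

```text
t: 37.95
eef_pos: [543.1, -250.8, 53.8]
tcp_rot: [3.14, -0.001, 0.198]
ft_force: [-0.8, -0.2, -3.0]
opening: 0.628
grip_force: 29.9
```

Request:
arm_command(targets=[[0,-1,1.5,0,0],[0,-1,2.5,0,0],[0,-1,2.5,0,0],[0,-1,2.5,0,0]])

```text
t: 38.35
eef_pos: [542.7, -249.5, 51.2]
tcp_rot: [3.141, -0.001, 0.198]
ft_force: [-2.7, 1.0, 7.5]
opening: 0.634
grip_force: 29.9
```

Request:
arm_command(targets=[[0,0,0,0,0.7],[0,0,0,0,0.8],[0,0,0,0,0.8],[0,0,0,0,0.8]])

```text
t: 38.75
eef_pos: [542.5, -249.6, 50.1]
tcp_rot: [3.141, -0.0, 0.198]
ft_force: [0.3, -0.8, -0.9]
opening: 0.796
grip_force: 0.0
```

Request:
arm_command(targets=[[0,0,-20,0,0.8],[0,0,-60,0,0.8],[0,0,-105,0,0.5],[0,0,-150,0,0],[0,0,-150,0,0]])

```text
t: 39.25
eef_pos: [544.4, -250.6, 206.0]
tcp_rot: [3.135, -0.007, 0.198]
ft_force: [-0.9, 0.3, -1.0]
opening: 0.605
grip_force: 0.0
```

Request:
arm_command(targets=[[-46,0,0,0,0],[-92,-1,0,0,0],[-136,-2,0,0,0],[-136,-2,0,0,0],[-136,-2,0,0,0]])

```text
t: 39.75
eef_pos: [408.4, -274.7, 200.1]
tcp_rot: [3.141, -0.0, 0.197]
ft_force: [0.3, -0.4, -0.2]
opening: 0.183
grip_force: 0.0
```

Request:
arm_command(targets=[[0,0,45,0,0],[0,0,90,0,0],[0,0,130,0,0],[0,0,130,0,0],[0,0,130,0,0]])

```text
t: 40.25
eef_pos: [409.5, -274.2, 70.2]
tcp_rot: [-3.141, 0.001, 0.199]
ft_force: [0.5, 0.1, -0.1]
opening: 0.004
grip_force: 0.0
```

Request:
arm_command(targets=[[5,2,0,0,0],[12,2,0,0,0],[20,2,0,0,0],[28,2,0,0,0],[36,2,0,0,0]])

```text
t: 40.75
eef_pos: [444.9, -269.6, 71.5]
tcp_rot: [3.14, -0.0, 0.199]
ft_force: [-7.4, -4.4, 5.1]
opening: 0.005
grip_force: 3.9
```

Request:
arm_command(targets=[[6,0,0,0,0],[12,0,0,0,0],[18,0,0,0,0],[24,0,0,0,0]])

```text
t: 41.15
eef_pos: [468.0, -264.9, 71.6]
tcp_rot: [3.14, 0.0, 0.199]
ft_force: [-11.4, -6.2, 6.5]
opening: 0.001
grip_force: 5.8
```

Request:
arm_command(targets=[[4,0,0,0,0],[8,0,0,0,0],[12,0,0,0,0],[15,0,0,0,0],[18,0,0,0,0]])

```text
t: 41.65
eef_pos: [485.3, -261.5, 71.6]
tcp_rot: [3.14, 0.001, 0.199]
ft_force: [-12.0, -6.9, 5.6]
opening: 0.001
grip_force: 6.3
```

Request:
arm_command(targets=[[2,0,0,0,0],[4,0,0,0,0],[5,0,0,0,0]])

```text
t: 41.95
eef_pos: [490.2, -260.5, 71.6]
tcp_rot: [3.14, 0.001, 0.199]
ft_force: [-11.1, -7.0, 5.7]
opening: 0.001
grip_force: 6.1
```

```bash
python3 - <<'E'
from h import *
c=cam("scene"); w=cam("wrist"); s=env.state(); print(s["ft_force"],s["eef_pos"])
a=c["frame"][230:320,180:300,::-1]; b=w["frame"][60:330,100:460,::-1]
cv2.imwrite("pics/m4.png",np.hstack([cv2.resize(a,(400,300),interpolation=cv2.INTER_CUBIC),cv2.resize(b,(400,300))]))
E
```

```text
[-9.27690366 -6.43463769  4.93045359] [ 490.28509949 -260.50785484   71.57884497]
```

View pics/m4.png

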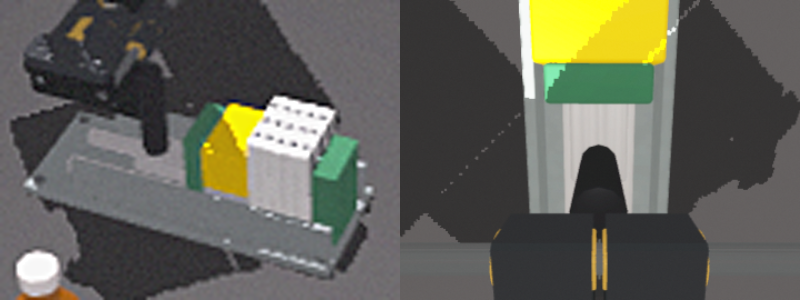

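The plates are packed tight between the block (225,150) and the fixed jaw (335,175), upright and centred. Now the firm push.

Request:
arm_command(targets=[[1,0,0,0,0],[2,0,0,0,0],[3,0,0,0,0]])

```text
t: 42.35
eef_pos: [490.4, -260.3, 71.6]
tcp_rot: [-3.141, 0.006, 0.199]
ft_force: [-35.1, -17.7, 16.3]
opening: 0.003
grip_force: 18.6
```

Request:
arm_command(targets=[[1,0,0,0,0],[2,0,0,0,0],[2,0,0,0,0],[2,0,0,0,0]])

```text
t: 42.75
eef_pos: [490.4, -260.3, 71.6]
tcp_rot: [-3.14, 0.009, 0.199]
ft_force: [-42.9, -20.0, 19.9]
opening: 0.005
grip_force: 22.8
```

Request:
arm_command(targets=[[1,0,0,0,0],[2,0,0,0,0],[3,0,0,0,0],[3,0,0,0,0],[3,0,0,0,0]])

```text
t: 43.25
eef_pos: [490.4, -260.1, 71.6]
tcp_rot: [-3.138, 0.014, 0.199]
ft_force: [-63.1, -28.8, 28.2]
opening: -0.001
grip_force: 33.6
```

Request:
arm_command(targets=[[-3,0,0,0,0],[-6,0,0,0,0],[-12,0,0,0,0],[-25,0,0,0,0],[-40,0,0,0,0]])

```text
t: 43.75
eef_pos: [458.8, -266.2, 70.6]
tcp_rot: [3.141, -0.001, 0.199]
ft_force: [-1.0, -0.3, -0.1]
opening: 0.005
grip_force: 0.0
```

Request:
arm_command(targets=[[-5,0,0,0,0],[-5,0,-45,0,0],[-5,0,-90,0,0],[-5,0,-130,0,0],[-5,0,-130,0,0]])

```text
t: 44.25
eef_pos: [455.6, -268.3, 205.0]
tcp_rot: [3.135, -0.006, 0.198]
ft_force: [-0.8, -0.1, 0.2]
opening: 0.002
grip_force: 0.0
```

```bash
python3 - <<'E'
from h import *
c=cam("scene"); w=cam("wrist"); s=env.state(); print(s["t"],s["ft_force"],s["eef_pos"])
a=c["frame"][230:320,180:300,::-1]; b=w["frame"][20:290,100:460,::-1]
cv2.imwrite("pics/m5.png",np.hstack([cv2.resize(a,(400,300),interpolation=cv2.INTER_CUBIC),cv2.resize(b,(400,300))]))
E
```

```text
44.35 [ 0.05400756  0.28411834 -1.09256259] [ 454.14205979 -267.22814815  200.62992773]
```

View pics/m5.png

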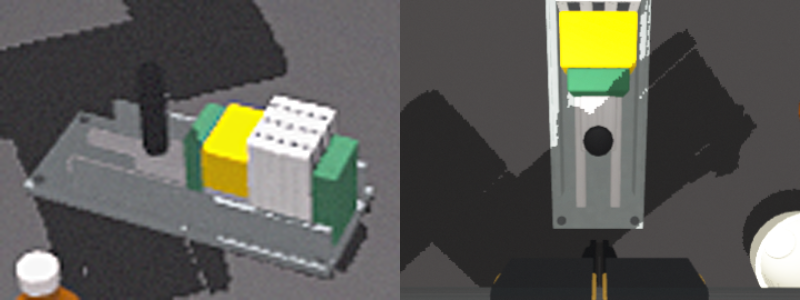

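The pack sits square, centred and tight between the jaws: block at (230,145), plates at (290,155), post clear of the gripper. I'm handing it in.

```bash
python3 -c "
from cell import env
print(env.job_done())"
```

```text
the job is handed in; nothing more can be done
None
```

The job is handed in: all five aluminium plates and the yellow block are clamped tight (about 70 N push), centred and upright in the last camera view, and the red plate was left in the rack; the hand-in gave no verdict.

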